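Hang a parts bin on the lipped picking rail

TASK

Pick up the yellow hook-on bin by its black bar, lift its steel hook over the rail's anti-jump lip at the place of the yellow tag, and lower it gently until it is fully seated on the lip with the tongue behind it, then let go. Keep the bin upright, never press it against the rail with more than about 25 N, and leave the other things on the bench where they are.

Things in the scene. Friction and masses are not known exactly. Their poses are not given: they have to be found in the camera images.
- bin: Yellow open parts bin with steel fittings, 0.35 to 0.55 kg, 120 (x) x 110 (y) mm; origin at the centre of its underside, z up, x towards its back wall (80 mm high, 110 mm wide, outer face at x = +60 mm). The back wall carries a steel hook 80 mm wide: a bridge running back to x = 75 mm, with a tongue hanging from its end
- handle (a point): Centre of the bin's black carrying bar, at bin (0, 0, 86) mm, axes as the bin's: 14 mm thick (x), 18 mm high, 110 mm long (y). Take it from above with the fingers closing along the bin's x; the space beneath is free down to 50 mm below this point
- hook (a point): Middle of the underside of the hook's bridge (6 mm thick), the surface that sits on the lip: bin (64.5, 0, 80) mm, axes as the bin's. The gap between back wall and tongue, which takes the lip, is 9 mm (bin x = 60 to 69 mm). Before letting go of the seated bin, draw it back towards the robot till the tongue touches the lip, else the keeper throws it there
- tongue_tip (a point): Middle of the lower edge of the hook's tongue: bin (72, 0, 58) mm, axes as the bin's. The tongue is 6 mm thick (bin x = 69 to 75 mm) and reaches 22 mm below the bridge's underside
- stand: Fixed dark steel bench stand 500 mm wide, origin on the bench, z up, y along the rail, x away from the robot. It carries an aluminium rail, 460 mm long, and a blue sprung keeper plate behind it. The seated bin hangs in front (-x), its underside 90 mm above the bench, and when let go leans forward about 0.07 rad, its back on a yielding rubber strip below the lip (z = 85 to 115 mm)
- lip (a point): Nominal place of the top front edge of the rail's anti-jump lip: stand (0, 0, 170) mm, axes as the stand's. The lip is 5 mm thick, z = 135 to 170 mm. The rail is clamped in slots and really stands up to 20 mm nearer or farther in x than this point: not in the readings, to be felt or seen. It stays parallel to the stand's y; its height is exact, but it gives 1 mm per 4 N downwards, 4 mm at most
- slot (a point): Nominal place of the slot behind the lip (true one shifts with the rail): stand (7.5, 0, 170) mm. The keeper plate (z = 135 to 197 mm, 5 mm thick) leaves only 5 mm, less than the tongue; it yields backwards up to 15 mm, from 2.4 N, rising 0.4 N/mm. With the tongue tip above the lip, push back until the back wall meets the lip's front (4.4 N, then rigid): the tongue is then 4 mm clear behind it
- tag_yellow: Yellow tag, 30 x 70 x 25 mm, fixed on the stand's rear beam 70 mm behind the stand's origin line (origin under its centre, at 150 mm height), axes as the stand's. It marks by its y along the rail where the middle of the yellow bin belongs. The tags stand 140 mm apart in any order
- tag_green: Green tag, same size, marks the place of another bin
- tag_red: Red tag, same size, marks the place of another bin
- red_bin: Small red open bin with brass fittings, 100 x 80 x 50 mm, standing on the bench; leave alone. Origin at the centre of its underside
- coupling: Steel coupling, 34 mm across and 55 mm high, standing on the bench; leave alone. Origin at the centre of its underside
- spanner: Spanner 180 mm long lying on the bench along its own x; leave alone. Origin under its middle
Mind the look-alikes: they are no part of the job. Of the things like the bin, leave any that is turquoise; of the rest the larger one is meant.

How it is judged:
On the way:
1. the hook's tongue is brought over the rail with its tip above the lip's top (z of tongue_tip in the frame of stand above 0.168 m and x of tongue_tip in the frame of stand above -0.014 m), for 0.1 s.
At the end, for the whole second after the job is handed in: The bin hangs still on the rail, let go: the underside of its hook within 6 mm below or 4 mm above the height of the lip's top (tongue down behind the lip), its middle within 25 mm of the yellow tag's along the rail, tilted less than 0.15 rad and square to the rail within 0.15 rad (z of hook in the frame of stand between 0.164 and 0.174 m and x of hook in the frame of stand between -0.024 and 0.03 m and y of hook in the frame of tag_yellow between -0.025 and 0.025 m and angle between bin's own z axis and vertical below 0.15 rad and angle between the x axis of bin and the x axis of stand, either way round below 0.15 rad and contact force between bin and stand above 1 N and linear speed of bin below 0.02 m/s); the robot touches nothing.
It fails at once if the bin is pressed or dropped on the stand's rail with more than 25 N (contact force between bin and stand above 25 N).
It fails at once if the bin is tipped by more than 0.5 rad (angle between bin's own z axis and vertical above 0.5 rad).
It fails at once if a bystander is moved by more than 15 mm (distance of any of red_bin, coupling, spanner from where it was at the start of the episode above 0.015 m).
It also fails if it takes over 51 s, if anything falls off the work surface, if the arm or the gripper's body presses on something with over 40 N, if the wrist force passes 120 N, or if a joint passes its speed limit or range.

ROBOT

A 6-joint arm with a two-finger parallel gripper is mounted at the origin on the work surface. World frame = base frame: x ahead of the robot, y to its left, z up, the work surface at z = 0. Lengths are in m, angles in rad, forces in N, time in s.
With the tool pointing down it reaches from about 0.35 to 0.95 m from the base axis. Payload 17.4 kg.
Tool frame: the origin (TCP) lies on the mounting face of the last link; the fingertips stand 186 mm ahead of it and the grasp point (between the pads) lies 167 mm ahead of it; z points along the fingers, y is the line along which they close (so a half turn about z gives the same grasp; the last joint's range is limited). The gripper opens to 93 mm and grips with 3 to 60 N. Pads are 15 mm wide; open, the fingers measure 128 mm over their backs; the gripper's body (75 mm by 188 mm) begins 65 mm behind the grasp point.
Start: joints at [1.19, 0.116, 1.442, -0, 1.584, -0.038], TCP at [0.227, 0.636, 0.405] pointing down, gripper open.
Joint ranges: [-2.83, 2.83], [-0.83, 2.19], [0.07, 2.5], [-1.14, 4.28], [0.01, 3], [-2.97, 2.97]. Speed limits (rad/s): [1.89, 1.89, 2.22, 3.14, 3.14, 3.14].

INTERFACE

Orientations are given as a unit quaternion [w, x, y, z].
In Python, from bench import arm gives the robot as it stands.
- The arm moves only by the tool carry_out, never from a script. Its argument "increments" is a list of rows, each a list of 3 entries, a list of its own where there are three numbers: the turn, a rotation vector about the tool's x, y, z in degrees, then the shift along the tool's x, y, z in cm, then the opening, from -1 (shut) to 1 (fully open). A call has 1 to 5 rows; each row is the pose to reach, as a shift and turn from the pose commanded when the call began, along the tool's axes at that moment; what a row does not reach only later rows make up. A row lasts 1/10 s, in which the tool goes at most 50 mm and 8.59 degrees, less where a joint would pass 70% of its speed; a pose out of reach is approached as far as the arm can. A call with a gripper value outside its range is refused whole. The fingers move at their own pace and stop on an object; "grip_force" is the grip in N (left out, the last holds). Time passes only in rows, so rows that repeat a pose let the fingers close. It gives the time, the measured TCP pose, the force, the opening and the grip force at its end, in the units of the state.
- arm.get_obs(): the state, without advancing time (a new reading comes with each control period).
- arm.camera(name): name is "side" or "top" or "wrist"; returns a dict with "img" (420x560x3 uint8, red, green, blue), "fx", "fy", "cx", "cy" (pixels), "world_from_camera" (4x4, takes a point from camera to world coordinates). Camera axes: x right, y up, looking along -z (the intrinsics and any distortion apply to the point x, -y, -z); pixel columns grow to the right and rows downward; lengths in m; the calibration is good to about 2 mm. A picture is of the moment at which its call begins. There is no depth.
- arm.close_job(): hands the job in; it is judged then, once.
Trained networks look in a picture, given as the dict that the camera call returned (one of the last four; its "shot" number tells which), for a name from the list of things; names that differ only in an ending like _2 or _b are one class to them, and where a whole thing is asked for, a point or a joint stands for the part that bears it (a point fixed in the world has none). Each returns a list of dicts, best first, with "p" (0 to 1); they miss things now and then, are a little off and sometimes report something else, mostly with a low value. They report only what shows in the picture. A call takes as long as a camera call. They do not tell look-alikes from the thing itself.
- arm.outline_of(picture, target): "pixels" (420x560 bool, what is visible of it) and "pixel" ([column, row] in pixels, amid what is visible of it).
- arm.place_of(picture, target): "pixel" ([column, row] in pixels: a listed point, or the origin of a listed thing).
The state is a dict: "time_s": time; "q": joint angles; "qvel": joint speeds; "joint_efforts": joint torques, N m; "eef_pos": TCP position; "tool_rot": TCP orientation; "wrist_force": force on the tool from outside, world axes, zero at the start; "moment": the same for the moment, N m; "width": finger opening in m; "grip_force": force on a finger pad.
Only numpy, scipy, OpenCV 4.12 (cv2) and the standard library are available. Lean on these libraries where they do the work, as an engineer would, in place of code of your own. Each camera call takes 0.05 s, during which the arm holds its last target. There are 200 camera calls.

## Working session

There is one attempt and no reset: what is moved stays moved. The work goes in short steps, Python scripts to look and compute and a tool call to move; the robot and the scene stay as the last step left them, time stands still between calls to the robot, and variables do not carry over. Pictures are saved under pics/ and viewed, at most 10 in all, crops included, and the job is handed in when it is done.

Besides the shell and the picture viewer there is one more tool, called after "Request:" as name(argument=value, ...), one argument or row to a line, values as JSON. carry_out: Moves the arm, as the interface text tells. Its arguments: {"type":"object","properties":{"increments":{"type":"array"},"grip_force":{"type":"number"}},"required":["increments"]}

```bash
mkdir -p pics; ls; cat > h.py <<'E'
import numpy as np, cv2
from bench import arm
def ray(c,px):
    T=np.array(c["world_from_camera"]);u,v=px
    d=T[:3,:3]@np.array([(u-c["cx"])/c["fx"],-(v-c["cy"])/c["fy"],-1.]);return T[:3,3],d/np.linalg.norm(d)
def at_z(c,px,z):
    o,d=ray(c,px);return o+d*(z-o[2])/d[2]
def tri(cps):
    A=np.zeros((3,3));b=np.zeros(3)
    for c,p in cps:
        o,d=ray(c,p);M=np.eye(3)-np.outer(d,d);A+=M;b+=M@o
    return np.linalg.solve(A,b)
def proj(c,P):
    T=np.linalg.inv(np.array(c["world_from_camera"]));p=T[:3,:3]@np.asarray(P)+T[:3,3]
    return [c["cx"]+c["fx"]*p[0]/-p[2],c["cy"]-c["fy"]*p[1]/-p[2]]
def save(c,n): cv2.imwrite("pics/"+n,c["img"][:,:,::-1])
E
python3 - <<'E'
from h import *
np.set_printoptions(precision=3,suppress=True)
cs={n:arm.camera(n) for n in("top","side")}
cv2.imwrite("pics/a.png",cv2.resize(np.vstack([cs[n]["img"] for n in cs]),None,fx=.71,fy=.71)[:,:,::-1])
print({k:v for k,v in cs["top"].items() if k!="img"})
for n,c in cs.items():
  print(n,np.array(c["world_from_camera"])[:3,3])
  for t in["bin","handle","hook","tongue_tip","stand","lip","tag_yellow","tag_green","tag_red","red_bin","coupling","spanner"]:
    print(t,[(np.round(r["pixel"],1).tolist(),round(r["p"],2)) for r in arm.place_of(c,t)[:4]])
print(arm.get_obs()["time_s"])
E
```

```text
pics
{'fx': 388.92848396860705, 'fy': 388.92848396860705, 'cx': 278.9859367009219, 'cy': 208.05045671576414, 'world_from_camera': array([[ 0.107,  0.971, -0.213,  0.302],
       [-0.994,  0.105, -0.019,  0.046],
       [ 0.003,  0.214,  0.977,  1.053],
       [ 0.   ,  0.   ,  0.   ,  1.   ]]), 'shot': 1}
top [0.302 0.046 1.053]
bin [([185.3, 230.4], 0.9), ([198.0, 168.6], 0.76), ([147.7, 295.9], 0.69)]
handle [([172.9, 226.9], 0.84), ([137.6, 296.3], 0.77), ([190.8, 165.9], 0.65), ([259.0, 232.2], 0.46)]
hook [([187.5, 149.6], 0.82), ([179.9, 203.9], 0.72), ([155.5, 275.9], 0.69)]
tongue_tip [([181.7, 198.6], 0.94), ([159.3, 275.5], 0.82), ([190.9, 151.5], 0.65), ([274.0, 102.7], 0.28)]
stand [([320.4, 162.0], 0.59)]
lip [([324.9, 134.7], 0.96)]
tag_yellow [([326.6, 113.6], 0.73)]
tag_green [([382.4, 122.1], 0.95)]
tag_red [([272.2, 102.2], 0.61)]
red_bin [([298.6, 255.1], 0.62)]
coupling [([258.4, 230.8], 0.61)]
spanner [([388.5, 236.8], 0.92), ([261.0, 234.6], 0.25)]
side [ 0.128 -0.838  0.95 ]
bin [([280.8, 186.6], 0.88), ([231.2, 197.0], 0.64), ([163.6, 202.9], 0.64)]
handle [([229.6, 173.4], 0.98), ([155.9, 176.5], 0.74), ([282.4, 169.5], 0.66), ([251.7, 173.5], 0.58)]
hook [([249.4, 169.9], 0.74), ([181.6, 181.3], 0.71), ([293.9, 161.3], 0.61), ([366.4, 163.0], 0.23)]
tongue_tip [([182.0, 186.9], 0.89), ([250.0, 173.7], 0.68), ([295.5, 169.8], 0.66)]
stand [([363.7, 250.1], 0.7)]
lip [([364.2, 198.4], 0.69)]
tag_yellow [([390.2, 200.5], 0.94)]
tag_green [([419.7, 234.8], 0.69), ([247.0, 166.9], 0.58)]
tag_red [([369.7, 166.6], 0.76), ([370.7, 195.2], 0.59)]
red_bin [([259.8, 272.0], 0.82), ([364.2, 197.9], 0.68)]
coupling [([260.2, 238.5], 0.52)]
spanner [([325.6, 334.8], 0.97), ([248.5, 168.9], 0.22)]
1.3
```

View pics/a.png

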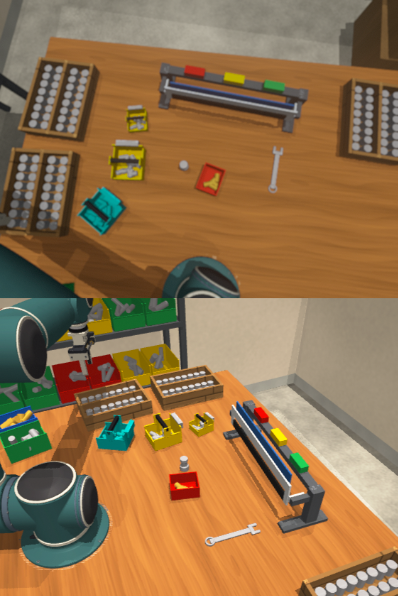

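```bash
python3 - <<'E'
from h import *
np.set_printoptions(precision=3,suppress=True)
t=arm.camera("top");s=arm.camera("side")
P=lambda a,b:tri([(t,a),(s,b)])
def best(n):
  return P(arm.place_of(t,n)[0]["pixel"],arm.place_of(s,n)[0]["pixel"])
H=[(172.9,226.9),(137.6,296.3),(190.8,165.9)];S=[(229.6,173.4),(155.9,176.5),(282.4,169.5)]
for a in H:
  for b in S:
    p=P(a,b);print("handle",a,b,p,np.round(np.array(proj(t,p))-a,1))
for n in["stand","lip","tag_yellow","tag_green","tag_red","red_bin","coupling","spanner"]: print(n,best(n))
for n,a in(("hook",[(187.5,149.6),(179.9,203.9),(155.5,275.9)]),("tip",[(190.9,151.5),(181.7,198.6),(159.3,275.5)])):
  for q in a: print(n,at_z(t,q,.08 if n=="hook" else .058))
E
```

```text
handle (172.9, 226.9) (229.6, 173.4) [0.441 0.325 0.084] [ 0.7 -1.8]
handle (172.9, 226.9) (155.9, 176.5) [0.33  0.298 0.167] [-5.3 41.2]
handle (172.9, 226.9) (282.4, 169.5) [0.51  0.293 0.094] [ 16.4 -28. ]
handle (137.6, 296.3) (229.6, 173.4) [0.349 0.326 0.127] [ 24.4 -36.1]
handle (137.6, 296.3) (155.9, 176.5) [0.252 0.38  0.095] [-1.   2.6]
handle (137.6, 296.3) (282.4, 169.5) [0.403 0.24  0.216] [ 56.  -60.4]
handle (190.8, 165.9) (229.6, 173.4) [0.51  0.293 0.126] [-4.2 30.2]
handle (190.8, 165.9) (155.9, 176.5) [0.377 0.219 0.277] [ 4.9 79.7]
handle (190.8, 165.9) (282.4, 169.5) [0.607 0.313 0.058] [-0.1  0.4]
stand [ 0.684 -0.037 -0.   ]
lip [ 0.681 -0.026  0.174]
tag_yellow [ 0.759 -0.027  0.138]
tag_green [ 0.741 -0.174  0.152]
tag_red [0.765 0.099 0.164]
red_bin [ 0.407  0.008 -0.008]
coupling [0.454 0.115 0.001]
spanner [ 0.919  0.711 -1.425]
hook [0.645 0.323 0.08 ]
hook [0.498 0.319 0.08 ]
hook [0.311 0.349 0.08 ]
tip [0.649 0.319 0.058]
tip [0.517 0.323 0.058]
tip [0.313 0.347 0.058]
```

The top picture shows the large yellow bin at about (180,225) full-scale, a smaller yellow one behind it, and a turquoise one in front. The rail is at right-top with its tags in the order red, yellow, green. The target is the larger yellow bin, with its handle at about (0.441, 0.325).

```bash
cat >> h.py <<'E'
from scipy.spatial.transform import Rotation as Ro
def to_tool(dw):
    o=arm.get_obs();q=o["tool_rot"];R=Ro.from_quat([q[1],q[2],q[3],q[0]]).as_matrix();return R.T@np.asarray(dw)*100,R
E
python3 - <<'E'
from h import *
np.set_printoptions(precision=3,suppress=True)
o=arm.get_obs()
d,R=to_tool(np.array([.441,.325,.42])-o["eef_pos"]);print(o["eef_pos"],d);print(R)
t=arm.camera("top")
# tag mask lines, handle line
for n,z in(("tag_yellow",.1625),("tag_green",.1625),("tag_red",.1625)):
  m=arm.outline_of(t,n)[0]; print(n,m["p"],m["pixel"],at_z(t,m["pixel"],.1625))
for m in arm.outline_of(t,"handle"):
  ys,xs=np.nonzero(m["pixels"]);pts=np.array([at_z(t,(x,y),.095)[:2] for x,y in zip(xs,ys)])
  if len(pts)<5: continue
  c=pts.mean(0);u=np.linalg.svd(pts-c,full_matrices=False)[2][0];print("handle",m["p"],len(pts),c,u)
c=arm.camera("wrist");print(np.linalg.inv(np.r_[np.c_[R,o["eef_pos"]],[[0,0,0,1]]])@c["world_from_camera"])
E
```

```text
[0.227 0.636 0.405] [-30.608 -22.068  -1.526]
[[-0.942  0.336 -0.   ]
 [ 0.336  0.942 -0.   ]
 [-0.    -0.    -1.   ]]
tag_yellow 0.77 [327.5, 109.9] [ 0.757 -0.03   0.162]
tag_green 0.77 [383.4, 120.4] [ 0.744 -0.169  0.162]
tag_red 0.85 [271.0, 98.8] [0.772 0.113 0.162]
handle 0.93 1087 [0.591 0.298] [-0.947 -0.32 ]
handle 0.89 2554 [0.437 0.306] [-0.938 -0.346]
handle 0.76 2573 [0.26  0.365] [-0.841  0.541]
[[-0.     0.957  0.29   0.08 ]
 [ 1.     0.     0.001 -0.   ]
 [ 0.001  0.29  -0.957  0.02 ]
 [ 0.     0.     0.     1.   ]]
```

Request:
carry_out(
  increments=[
    [[0, 0, 43], [-20.4, -14.7, -1.0], 1],
    [[0, 0, 43], [-20.4, -14.7, -1.0], 1],
    [[0, 0, 43], [-20.4, -14.7, -1.0], 1],
    [[0, 0, 43], [-20.4, -14.7, -1.0], 1],
    [[0, 0, 43], [-20.4, -14.7, -1.0], 1],
  ],
)

```text
time_s: 3.0
eef_pos: [0.3693, 0.4283, 0.4149]
tool_rot: [0.0, 0.522, 0.853, 0.0]
wrist_force: [1.4, 0.8, 0.8]
width: 0.0929
grip_force: 0.0
```

Request:
carry_out(
  increments=[
    [[0, 0, 31], [-12.4, 1.6, -0.5], 1],
    [[0, 0, 31], [-12.4, 1.6, -0.5], 1],
    [[0, 0, 31], [-12.4, 1.6, -0.5], 1],
    [[0, 0, 31], [-12.4, 1.6, -0.5], 1],
    [[0, 0, 31], [-12.4, 1.6, -0.5], 1],
  ],
)

```text
time_s: 3.5
eef_pos: [0.4403, 0.3266, 0.4199]
tool_rot: [0.0, 0.73, 0.683, 0.0]
wrist_force: [-0.4, 0.8, 0.2]
width: 0.0929
grip_force: 0.0
```

```bash
python3 - <<'E'
from h import *
np.set_printoptions(precision=3,suppress=True)
c=arm.camera("wrist");save(c,"b.png");o=arm.get_obs();print(o["time_s"],o["eef_pos"],o["q"])
for n,z in(("handle",.086),("hook",.08),("tongue_tip",.058),("bin",0)):
  for r in arm.place_of(c,n)[:3]: print(n,r["pixel"],r["p"],at_z(c,r["pixel"],z))
print(to_tool([.441-o["eef_pos"][0],.325-o["eef_pos"][1],0]))
E
```

```text
3.55 [0.44  0.327 0.42 ] [ 0.593 -0.165  1.693  0.     1.613  0.654]
handle [72.9, 142.4] 0.9 [0.257 0.387 0.086]
handle [444.8, 191.4] 0.85 [0.594 0.32  0.086]
handle [278.3, 206.6] 0.63 [0.437 0.315 0.086]
hook [485.1, 180.4] 0.84 [0.634 0.326 0.08 ]
hook [347.5, 192.5] 0.73 [0.504 0.323 0.08 ]
hook [139.9, 182.2] 0.65 [0.308 0.346 0.08 ]
tongue_tip [349.3, 185.0] 0.83 [0.51  0.325 0.058]
tongue_tip [155.4, 180.7] 0.73 [0.315 0.343 0.058]
tongue_tip [484.1, 173.8] 0.71 [0.645 0.328 0.058]
bin [116.5, 138.7] 0.93 [0.256 0.383 0.   ]
bin [422.0, 180.7] 0.85 [0.607 0.311 0.   ]
bin [279.8, 185.3] 0.57 [0.438 0.316 0.   ]
(array([-0.208,  0.114, -0.   ]), array([[ 0.06 ,  0.998, -0.   ],
       [ 0.998, -0.06 , -0.   ],
       [-0.   , -0.   , -1.   ]]))
```

View pics/b.png

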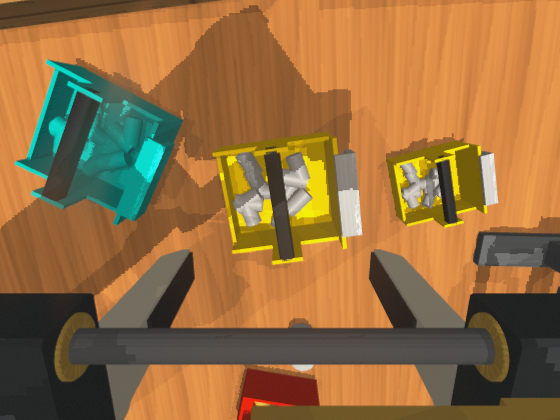

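The wrist view shows the large yellow bin in the middle, its black bar running from (272,153) to (287,260) and its hook plate at about (348,193). I'll compute the yaw from the bar ends.

```bash
python3 - <<'E'
from h import *
np.set_printoptions(precision=4,suppress=True)
c=arm.camera("wrist");o=arm.get_obs()
a=at_z(c,(272,153),.095);b=at_z(c,(287,261),.095);print(a,b,np.linalg.norm(a-b),(a+b)/2,"yaw",-np.arctan2((a-b)[0],(a-b)[1]))
g=c["img"].astype(int);m=((g.max(2)<75)).astype(np.uint8)
n,l,s,ct=cv2.connectedComponentsWithStats(m[140:270,255:310]);k=1+np.argmax(s[1:,4]);ys,xs=np.nonzero(l==k)
P=np.array([at_z(c,(x+255,y+140),.095)[:2] for x,y in zip(xs,ys)]);ce=P.mean(0);u=np.linalg.svd(P-ce,full_matrices=False)[2][0];print(len(xs),ce,u,np.ptp(P@u))
h1=at_z(c,(336,152),.086);h2=at_z(c,(345,237),.086);print("hook front edge",h1,h2,-np.arctan2((h1-h2)[0],(h1-h2)[1]))
print(o["eef_pos"])
E
```

```text
[0.4343 0.3684 0.095 ] [0.4417 0.2638 0.095 ] 0.10481573209645635 [0.438  0.3161 0.095 ] yaw 0.07042438077547884
1242 [0.4377 0.3221] [ 0.0685 -0.9976] 0.1009831640137148
hook front edge [0.4919 0.3646 0.086 ] [0.4994 0.2817 0.086 ] 0.09070059638790762
[0.4396 0.3278 0.4196]
```

Request:
carry_out(
  increments=[
    [[0, 0, -8], [-1.0, -0.2, 3], 0.1],
    [[0, 0, -8], [-1.0, -0.2, 8], 0.1],
    [[0, 0, -8], [-1.0, -0.2, 8], 0.1],
  ],
)

```text
time_s: 4.1
eef_pos: [0.4363, 0.3171, 0.3339]
tool_rot: [-0.001, 0.679, 0.734, -0.004]
wrist_force: [-1.0, -0.1, 0.3]
width: 0.0735
grip_force: 0.0
```

Request:
carry_out(
  increments=[
    [[0, 0, 0], [0, 0, 3], 0.1],
    [[0, 0, 0], [0, 0, 6], 0.1],
    [[0, 0, 0], [0, 0, 8.7], 0.1],
    [[0, 0, 0], [0, 0, 8.7], 0.1],
  ],
)

```text
time_s: 4.5
eef_pos: [0.437, 0.3176, 0.2513]
tool_rot: [-0.0, 0.679, 0.734, -0.002]
wrist_force: [0.3, 0.1, 0.4]
width: 0.0512
grip_force: 0.0
```

Request:
carry_out(
  increments=[
    [[0, 0, 0], [0, 0, 0], -1],
    [[0, 0, 0], [0, 0, 0], -1],
    [[0, 0, 0], [0, 0, 0], -1],
    [[0, 0, 0], [0, 0, 0], -1],
  ],
  grip_force=40,
)

```text
time_s: 4.9
eef_pos: [0.4375, 0.3176, 0.2539]
tool_rot: [0.0, 0.68, 0.734, 0.001]
wrist_force: [-0.1, 0.1, 1.0]
width: 0.0237
grip_force: 0.0
```

Request:
carry_out(
  increments=[
    [[0, 0, 0], [0, 0, 0], -1],
    [[0, 0, 0], [0, 0, 0], -1],
    [[0, 0, 0], [0, 0, 0], -1],
  ],
)

```text
time_s: 5.2
eef_pos: [0.4374, 0.3175, 0.2532]
tool_rot: [0.0, 0.68, 0.734, 0.0]
wrist_force: [-0.5, -1.6, 5.5]
width: 0.0135
grip_force: 40.0
```

Request:
carry_out(
  increments=[
    [[0, 0, 0], [0, 0, -1], -1],
    [[0, 0, 0], [0, 0, -4], -1],
    [[0, 0, 0], [0, 0, -8], -1],
    [[0, 0, 0], [0, 0, -12], -1],
    [[0, 0, 0], [0, 0, -15], -1],
  ],
)

```text
time_s: 5.7
eef_pos: [0.437, 0.3173, 0.4054]
tool_rot: [0.0, 0.679, 0.734, 0.001]
wrist_force: [0.6, 1.0, -5.1]
width: 0.0136
grip_force: 40.0
```

Request:
carry_out(
  increments=[
    [[0, 0, 1], [-2, 0.6, 0], -1],
    [[0, 0, 2], [-6, 1.7, 0], -1],
    [[0, 0, 3], [-10, 2.9, 0], -1],
    [[0, 0, 4], [-14, 4.0, 0], -1],
    [[0, 0, 5], [-17, 4.8, 0], -1],
  ],
)

```text
time_s: 6.2
eef_pos: [0.4984, 0.1496, 0.4027]
tool_rot: [-0.0, 0.711, 0.703, -0.0]
wrist_force: [-0.2, 0.2, -3.9]
width: 0.0134
grip_force: 40.0
```

Request:
carry_out(
  increments=[
    [[0, 0, 1], [-4, 1.5, 0], -1],
    [[0, 0, 2], [-8, 3, 0], -1],
    [[0, 0, 3], [-12, 4.5, 0], -1],
    [[0, 0, 4], [-15, 5.7, 0], -1],
    [[0, 0, 5], [-16.3, 6.2, 0], -1],
  ],
)

```text
time_s: 6.7
eef_pos: [0.5589, -0.0144, 0.4024]
tool_rot: [-0.0, 0.742, 0.671, -0.001]
wrist_force: [-0.8, 0.6, -4.5]
width: 0.0136
grip_force: 40.0
```

```bash
python3 - <<'E'
from h import *
np.set_printoptions(precision=4,suppress=True)
c=arm.camera("wrist");save(c,"c.png");o=arm.get_obs();print(o["time_s"],o["eef_pos"],o["wrist_force"],o["width"]);print(to_tool([0,0,0])[1])
for n in("handle","hook","tongue_tip","lip","tag_yellow","stand"):
  for r in arm.place_of(c,n)[:2]: print(n,r["pixel"],r["p"])
s=arm.camera("side");save(s,"d.png")
t=arm.camera("top");save(t,"e.png")
for n in("handle","hook","tongue_tip"):
  a=arm.place_of(s,n)[:4]; b=arm.place_of(t,n)[:4]
  for x in a:
    for y in b:
      P=tri([(s,x["pixel"]),(t,y["pixel"])]);e=np.linalg.norm(np.array(proj(t,P))-y["pixel"])
      if e<4 and P[2]>.12: print(n,P,e)
E
cd pics; python3 -c "
import cv2,numpy as np
s=cv2.imread('d.png')[60:360,260:460];t=cv2.imread('e.png')[60:260,220:440]
a=cv2.resize(s,(400,600));b=cv2.resize(t,(400,364));b=cv2.copyMakeBorder(b,0,236,0,0,0)
cv2.imwrite('f.png',np.hstack([a,b]))"
```

```text
6.75 [ 0.5591 -0.0148  0.4023] [ 0.1946 -0.6139 -5.6309] 0.014113144205890596
[[ 0.1021  0.9948 -0.0011]
 [ 0.9948 -0.1021 -0.0007]
 [-0.0008 -0.001  -1.    ]]
handle [282.1, 285.7] 0.63
hook [414.6, 276.5] 0.85
tongue_tip [412.1, 255.9] 0.94
lip [474.1, 231.1] 0.71
tag_yellow [555.7, 225.6] 0.9
handle [ 0.5614 -0.0085  0.2379] 1.666233878996835
```

View pics/c.png

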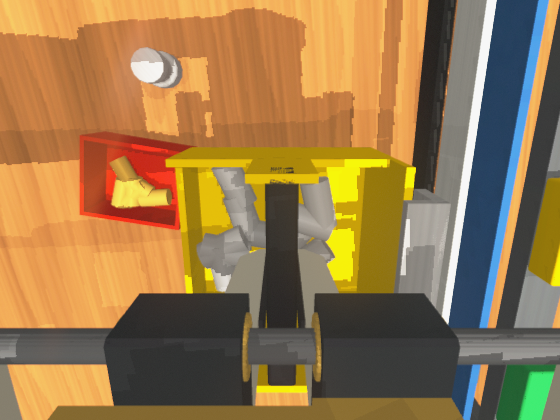

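View pics/f.png

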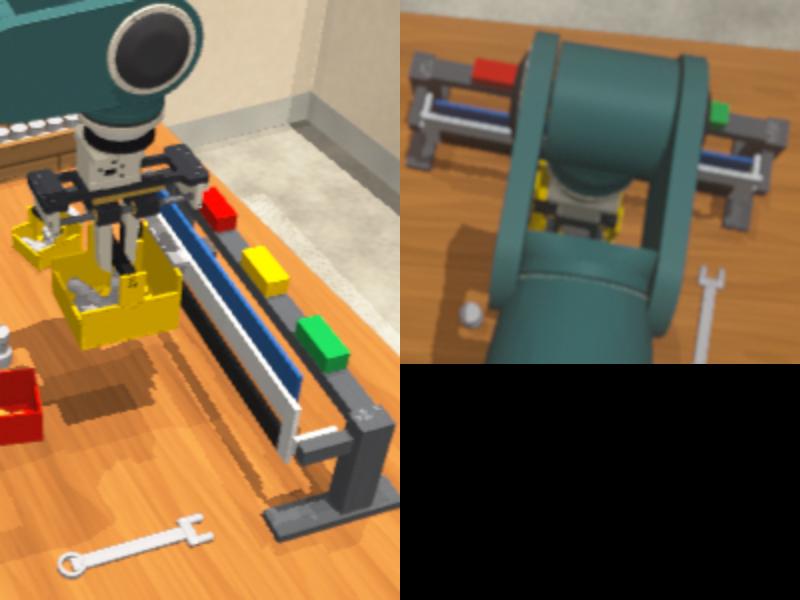

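The wrist view shows the gripped bin's hook plate at (425,245). The white lip top has its front edge running from about (482,0) to (452,290), with the blue keeper right behind it. I'll detect that edge precisely.

```bash
python3 - <<'E'
from h import *
np.set_printoptions(precision=4,suppress=True)
c=arm.camera("wrist");o=arm.get_obs();g=c["img"].astype(int)
for r in(10,100,180,280): print(r,[tuple(map(int,g[r,x])) for x in range(436,524,4)])
F=[];B=[]
for r in range(2,290,4):
  w=g[r].min(1)>205
  xs=np.nonzero(w[440:510])[0]
  if len(xs)>3: F.append(at_z(c,(xs[0]+439.5,r),.170));B.append(at_z(c,(xs[-1]+440.5,r),.170))
for n,A in(("front",F),("back",B)):
  A=np.array(A)[:,:2];l=cv2.fitLine(A.astype(np.float32),cv2.DIST_HUBER,0,1e-4,1e-4).ravel();print(n,len(A),l,"yaw",-np.arctan2(l[0],l[1])%np.pi)
for z,p,q in((.238,(405,205),(400,290)),(.238,(450,200),(443,290)),):print(at_z(c,p,z),at_z(c,q,z))
for r in arm.place_of(c,"hook")[:1]:print("hook",at_z(c,r["pixel"],.2293))
for r in arm.place_of(c,"tongue_tip")[:1]:print("tip",at_z(c,r["pixel"],.2073))
r=arm.place_of(c,"tag_yellow");print(r and at_z(c,r[0]["pixel"],.15))
E
```

```text
10 [(39, 36, 33), (36, 37, 33), (40, 40, 37), (45, 43, 40), (60, 59, 55), (119, 81, 51), (135, 133, 125), (136, 133, 125), (136, 132, 125), (135, 133, 125), (137, 135, 127), (139, 137, 128), (137, 135, 127), (247, 247, 247), (247, 247, 247), (123, 138, 151), (39, 66, 95), (36, 64, 93), (37, 63, 93), (37, 63, 91), (37, 64, 93), (39, 64, 94)]
100 [(50, 47, 44), (63, 60, 56), (73, 55, 43), (135, 132, 124), (136, 134, 125), (134, 132, 124), (135, 132, 125), (137, 134, 125), (135, 132, 124), (137, 135, 126), (247, 247, 247), (247, 247, 247), (36, 64, 92), (39, 65, 94), (39, 65, 94), (39, 65, 94), (39, 66, 94), (39, 65, 93), (39, 65, 95), (41, 65, 95), (37, 64, 93), (44, 80, 122)]
180 [(152, 114, 83), (132, 130, 121), (128, 127, 118), (133, 130, 121), (130, 128, 119), (134, 131, 124), (132, 130, 122), (247, 247, 247), (247, 247, 247), (40, 66, 95), (39, 66, 97), (42, 68, 98), (39, 65, 96), (41, 67, 99), (42, 68, 99), (39, 64, 96), (41, 67, 98), (37, 66, 95), (83, 167, 236), (83, 167, 237), (246, 190, 98), (244, 180, 91)]
280 [(168, 165, 158), (137, 135, 127), (135, 133, 125), (247, 247, 247), (246, 246, 244), (47, 69, 98), (45, 69, 97), (43, 67, 95), (44, 67, 96), (44, 67, 97), (45, 68, 97), (42, 66, 95), (42, 66, 95), (74, 146, 219), (82, 166, 236), (168, 165, 199), (242, 172, 88), (237, 160, 84), (61, 62, 60), (60, 60, 59), (60, 60, 61), (61, 59, 60)]
front 72 [0.0899 0.9959 0.6767 0.0311] yaw 3.051528
back 72 [0.09   0.9959 0.6819 0.0306] yaw 3.051487
[0.6164 0.0213 0.238 ] [ 0.6143 -0.0205  0.238 ]
[0.6359 0.0216 0.238 ] [ 0.6345 -0.0225  0.238 ]
hook [ 0.6244 -0.02    0.2293]
tip [ 0.6309 -0.021   0.2073]
[ 0.7568 -0.037   0.15  ]
```

Request:
carry_out(
  increments=[
    [[0, 0, 0], [0, 1.0, 0.8], -1],
    [[0, 0, 0], [0, 2.0, 1.6], -1],
    [[0, 0, 0], [0, 3.2, 2.2], -1],
    [[0, 0, 0], [0, 4.2, 2.3], -1],
    [[0, 0, 0], [0, 4.2, 2.3], -1],
  ],
)

```text
time_s: 8.15
eef_pos: [0.6015, -0.0163, 0.3787]
tool_rot: [-0.0, 0.741, 0.672, -0.0]
wrist_force: [-0.0, 0.4, -4.7]
width: 0.0139
grip_force: 40.0
```

Request:
carry_out(
  increments=[
    [[0, 0, 0], [0, 0.3, 0], -1],
    [[0, 0, 0], [0, 0.5, 0], -1],
    [[0, 0, 0], [0, 0.6, 0], -1],
  ],
)

```text
time_s: 8.45
eef_pos: [0.6062, -0.0167, 0.38]
tool_rot: [0.0, 0.741, 0.672, 0.0]
wrist_force: [0.0, -0.1, -3.8]
width: 0.0136
grip_force: 40.0
```

Request:
carry_out(
  increments=[
    [[0, 0, 0], [0, 0.1, 0], -1],
    [[0, 0, 0], [0, 0.2, 0], -1],
    [[0, 0, 0], [0, 0.3, 0], -1],
    [[0, 0, 0], [0, 0.3, 0], -1],
  ],
)

```text
time_s: 8.85
eef_pos: [0.6092, -0.017, 0.3798]
tool_rot: [0.0, 0.741, 0.672, -0.0]
wrist_force: [-3.1, -1.1, -2.6]
width: 0.0139
grip_force: 40.0
```

Request:
carry_out(
  increments=[
    [[0, 0, 0], [0, 0.1, 0], -1],
    [[0, 0, 0], [0, 0.2, 0], -1],
    [[0, 0, 0], [0, 0.2, 0], -1],
  ],
)

```text
time_s: 9.15
eef_pos: [0.6112, -0.0172, 0.3797]
tool_rot: [-0.0, 0.741, 0.672, -0.0]
wrist_force: [-4.4, -1.4, -2.7]
width: 0.0139
grip_force: 40.0
```

Request:
carry_out(
  increments=[
    [[0, 0, 0], [0, 0.1, 0], -1],
    [[0, 0, 0], [0, 0.1, 0], -1],
  ],
)

```text
time_s: 9.35
eef_pos: [0.612, -0.0173, 0.3795]
tool_rot: [-0.0, 0.741, 0.672, -0.001]
wrist_force: [-9.6, -2.0, -0.2]
width: 0.0136
grip_force: 40.0
```

Request:
carry_out(
  increments=[
    [[0, 0, 0], [0, 0.1, 0], -1],
    [[0, 0, 0], [0, 0.1, 0], -1],
  ],
)

```text
time_s: 9.55
eef_pos: [0.6126, -0.0174, 0.3794]
tool_rot: [-0.001, 0.741, 0.672, -0.001]
wrist_force: [-15.3, -0.9, 0.3]
width: 0.0136
grip_force: 40.0
```

Request:
carry_out(
  increments=[
    [[0, 0, 0], [0, -0.2, 0], -1],
    [[0, 0, 0], [0, -0.25, 0], -1],
    [[0, 0, 0], [0, -0.25, 0], -1],
  ],
)

```text
time_s: 9.85
eef_pos: [0.6106, -0.0171, 0.3793]
tool_rot: [-0.0, 0.741, 0.672, -0.0]
wrist_force: [-3.6, -0.3, -7.2]
width: 0.0135
grip_force: 40.0
```

```bash
python3 - <<'E'
from h import *
np.set_printoptions(precision=4,suppress=True)
o=arm.get_obs();print(o["eef_pos"],o["wrist_force"])
c=arm.camera("wrist");s=arm.camera("side")
a=cv2.resize(c["img"][150:300,360:560],(400,300),interpolation=2)
p=np.array(proj(s,[.68,-.02,.18])).astype(int);print(p)
b=cv2.resize(s["img"][p[1]-50:p[1]+50,p[0]-67:p[0]+67],(400,300),interpolation=2)
cv2.imwrite("pics/g.png",np.hstack([a,b])[:,:,::-1])
E
```

```text
[ 0.6106 -0.0171  0.3793] [-3.5865 -0.2931 -7.171 ]
[363 194]
```

View pics/g.png

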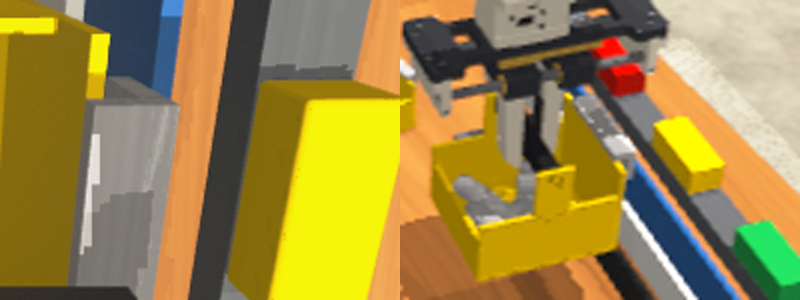

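The hook is over the lip (left crop: hook plate at (130,180); the keeper is pushed back behind it). Lowering now.

Request:
carry_out(
  increments=[
    [[0, 0, 0], [0, 0, 0.3], -1],
    [[0, 0, 0], [0, 0, 0.7], -1],
    [[0, 0, 0], [0, 0, 1.1], -1],
    [[0, 0, 0], [0, 0, 1.4], -1],
    [[0, 0, 0], [0, 0, 1.4], -1],
  ],
)

```text
time_s: 10.45
eef_pos: [0.6106, -0.0171, 0.3651]
tool_rot: [-0.0, 0.741, 0.672, -0.0]
wrist_force: [-3.8, 1.6, -3.3]
width: 0.0135
grip_force: 40.0
```

Request:
carry_out(
  increments=[
    [[0, 0, 0], [0, 0, 0.2], -1],
    [[0, 0, 0], [0, 0, 0.4], -1],
    [[0, 0, 0], [0, 0, 0.6], -1],
    [[0, 0, 0], [0, 0, 0.6], -1],
  ],
)

```text
time_s: 10.85
eef_pos: [0.6107, -0.0171, 0.3594]
tool_rot: [-0.0, 0.741, 0.672, -0.0]
wrist_force: [-4.2, 0.1, -3.0]
width: 0.0139
grip_force: 40.0
```

Request:
carry_out(
  increments=[
    [[0, 0, 0], [0, 0, 0.3], -1],
    [[0, 0, 0], [0, 0, 0.6], -1],
    [[0, 0, 0], [0, 0, 0.9], -1],
    [[0, 0, 0], [0, 0, 1.1], -1],
    [[0, 0, 0], [0, 0, 1.1], -1],
  ],
)

```text
time_s: 11.35
eef_pos: [0.6106, -0.0171, 0.3482]
tool_rot: [-0.0, 0.741, 0.672, -0.0]
wrist_force: [-4.1, 0.4, -3.4]
width: 0.0138
grip_force: 40.0
```

Request:
carry_out(
  increments=[
    [[0, 0, 0], [0, 0, 0.2], -1],
    [[0, 0, 0], [0, 0, 0.4], -1],
    [[0, 0, 0], [0, 0, 0.4], -1],
  ],
)

```text
time_s: 11.65
eef_pos: [0.6107, -0.0171, 0.3444]
tool_rot: [-0.0, 0.741, 0.672, -0.0]
wrist_force: [-4.1, -0.9, -3.0]
width: 0.0137
grip_force: 40.0
```

Request:
carry_out(
  increments=[
    [[0, 0, 0], [0, 0, 0.1], -1],
    [[0, 0, 0], [0, 0, 0.2], -1],
    [[0, 0, 0], [0, 0, 0.2], -1],
  ],
)

```text
time_s: 11.95
eef_pos: [0.6107, -0.0172, 0.3427]
tool_rot: [0.0, 0.741, 0.672, 0.0]
wrist_force: [-3.0, 0.1, -0.7]
width: 0.0137
grip_force: 40.0
```

Request:
carry_out(
  increments=[
    [[0, 0, 0], [0, 0, 0.1], -1],
    [[0, 0, 0], [0, 0, 0.1], -1],
  ],
)

```text
time_s: 12.15
eef_pos: [0.6107, -0.0171, 0.342]
tool_rot: [0.0, 0.741, 0.672, 0.0]
wrist_force: [-6.1, 0.0, 1.3]
width: 0.0134
grip_force: 40.0
```

Request:
carry_out(
  increments=[
    [[0, 0, 0], [0, -0.1, 0], -1],
    [[0, 0, 0], [0, -0.2, 0], -1],
    [[0, 0, 0], [0, -0.2, 0], -1],
  ],
)

```text
time_s: 12.45
eef_pos: [0.6087, -0.0169, 0.3419]
tool_rot: [0.0, 0.741, 0.672, 0.0]
wrist_force: [-0.7, -0.2, 0.4]
width: 0.0132
grip_force: 40.0
```

Request:
carry_out(
  increments=[
    [[0, 0, 0], [0, -0.1, 0], -1],
    [[0, 0, 0], [0, -0.1, 0], -1],
  ],
)

```text
time_s: 12.65
eef_pos: [0.6077, -0.0168, 0.3419]
tool_rot: [0.0, 0.741, 0.672, 0.0]
wrist_force: [-0.6, 0.5, 2.0]
width: 0.0138
grip_force: 40.0
```

Request:
carry_out(
  increments=[
    [[0, 0, 0], [0, -0.1, 0], -1],
    [[0, 0, 0], [0, -0.1, 0], -1],
  ],
)

```text
time_s: 12.85
eef_pos: [0.607, -0.0169, 0.3419]
tool_rot: [0.001, 0.741, 0.672, 0.001]
wrist_force: [8.2, -1.4, -1.7]
width: 0.0134
grip_force: 40.0
```

Request:
carry_out(
  increments=[
    [[0, 0, 0], [0, 0.05, 0], -1],
    [[0, 0, 0], [0, 0.05, 0], -1],
  ],
  grip_force=10,
)

```text
time_s: 13.05
eef_pos: [0.6073, -0.0169, 0.3417]
tool_rot: [0.0, 0.741, 0.672, 0.0]
wrist_force: [4.0, -1.6, -0.1]
width: 0.0138
grip_force: 10.0
```

Request:
carry_out(
  increments=[
    [[0, 0, 0], [0, 0, 0], -0.6],
    [[0, 0, 0], [0, 0, 0], -0.4],
    [[0, 0, 0], [0, 0, 0], -0.2],
    [[0, 0, 0], [0, 0, 0], 0],
    [[0, 0, 0], [0, 0, 0], 0],
  ],
)

```text
time_s: 13.55
eef_pos: [0.6071, -0.0168, 0.3417]
tool_rot: [-0.0, 0.741, 0.672, -0.0]
wrist_force: [0.1, -0.1, -0.3]
width: 0.0447
grip_force: 0.0
```

```bash
python3 - <<'E'
from h import *
np.set_printoptions(precision=4,suppress=True)
o=arm.get_obs();print(o["eef_pos"],o["wrist_force"],o["width"],o["grip_force"])
c=arm.camera("wrist");s=arm.camera("side")
a=cv2.resize(c["img"][100:400,160:560],(400,300))
p=[363,194]
b=cv2.resize(s["img"][p[1]-50:p[1]+50,p[0]-67:p[0]+67],(400,300),interpolation=2)
cv2.imwrite("pics/i.png",np.hstack([a,b])[:,:,::-1])
E
```

```text
[ 0.6071 -0.0168  0.3417] [ 0.1393 -0.0662 -0.2713] 0.04466552393986819 0.0
```

View pics/i.png

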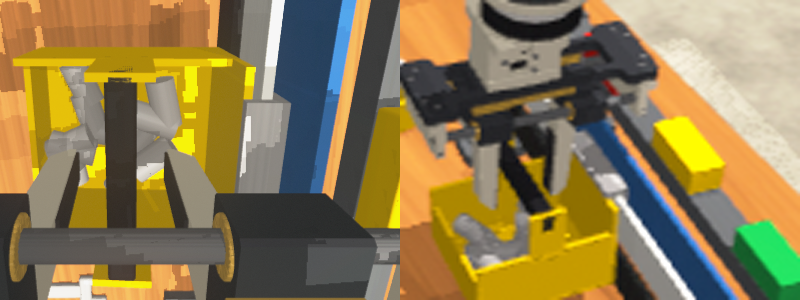

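The bin hangs on the lip, and its bar (120,180 in the left crop) is free between the open fingers. Retracting straight up.

Request:
carry_out(
  increments=[
    [[0, 0, 0], [0, 0, -1], 0],
    [[0, 0, 0], [0, 0, -3], 0],
    [[0, 0, 0], [0, 0, -7], 0],
    [[0, 0, 0], [0, 0, -11], 0],
    [[0, 0, 0], [0, 0, -14], 0],
  ],
)

```text
time_s: 14.15
eef_pos: [0.6067, -0.0168, 0.4854]
tool_rot: [0.001, 0.741, 0.672, 0.001]
wrist_force: [0.3, -0.2, -0.1]
width: 0.0463
grip_force: 0.0
```

Request:
carry_out(
  increments=[
    [[0, 0, 0], [0, -4, 0], 0],
    [[0, 0, 0], [0, -8, 0], 0],
    [[0, 0, 0], [0, -12, 0], 0],
    [[0, 0, 0], [0, -12, 0], 0],
    [[0, 0, 0], [0, -12, 0], 0],
  ],
)

```text
time_s: 14.65
eef_pos: [0.487, -0.005, 0.4831]
tool_rot: [0.001, 0.741, 0.672, 0.001]
wrist_force: [0.2, -0.6, 0.4]
width: 0.0461
grip_force: 0.0
```

```bash
python3 - <<'E'
from h import *
np.set_printoptions(precision=4,suppress=True)
c=arm.camera("wrist");s=arm.camera("side");print(arm.get_obs()["time_s"])
for n,z in(("hook",.169),("handle",.17),("tag_yellow",.15)):
  for r in arm.place_of(c,n)[:2]: P=at_z(c,r["pixel"],z);print(n,r["p"],P,"t",P[:2]@[.095,.9955])
a=cv2.resize(c["img"],(400,300));b=cv2.resize(s["img"][144:244,296:430],(400,300),interpolation=2)
cv2.imwrite("pics/j.png",np.hstack([a,b])[:,:,::-1])
E
```

```text
14.75
hook 0.72 [ 0.6734 -0.0264  0.169 ] t 0.037662773285989555
handle 0.59 [ 0.608  -0.0195  0.17  ] t 0.038385063430707626
handle 0.37 [ 0.6912 -0.029   0.17  ] t 0.03677147316687926
```

View pics/j.png

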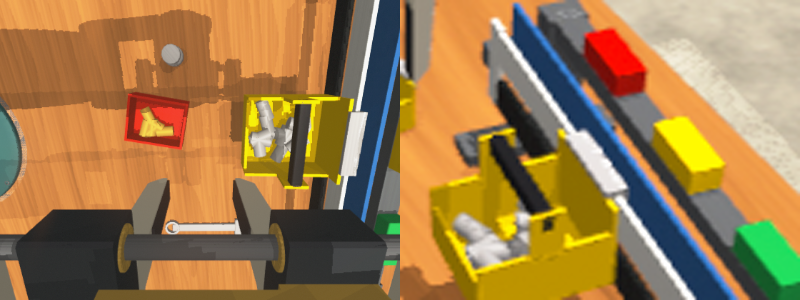

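The bin hangs on the rail in line with the yellow tag (right crop: hook at (595,160), tag at (690,155)), and nothing is touching it. Handing in.

```bash
python3 -c "
from bench import arm
print(arm.close_job())"
```

```text
the job is handed in; nothing more can be done
None
```

The larger yellow bin hangs hooked on the rail lip, about 5 mm or less from the yellow tag's middle by camera, and is released. The job is handed in, but no verdict was returned.

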